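# Index the inspection carousel and swing the loupe in

## Task

Gently turn the three-armed carousel by pushing on a spoke with a fingertip until the nest holding the lidded wafer shipper stands at the red post, in line between post and hub; then push the loupe's swing arm round until the loupe stands over the shipper. Grip and lift nothing, do not touch the shipper, filter and dish lying in the nests (they ride along in their nests), leave everything else on the bench where it is, and finish clear of everything.

Things in the scene. Friction and masses are not known exactly. Their poses are not given: they have to be found in the camera images.
- carousel_base: Base of the carousel, fixed to the bench; origin on the carousel's vertical turning axis at bench height, +y axis towards the station and the red post. A round grey disc of radius 56 mm, 14 mm high; from it a foot bar 12 mm high runs under the station to the loupe pillar.
- carousel: The turning part; origin on the turning axis 34 mm above the bench, +y axis towards the shipper's nest. Hub of radius 24 mm, cap top 57 mm above the bench. Turns freely both ways without a stop; stiff friction, stays where it is left; about 3 N moves it when pushed 55 mm from the axis.
- shipper_center (a point): Centre of the wafer shipper: a flat round off-white lidded clamshell, 58 mm across, 11 mm thick with a small tab on its rim, lying loose in its nest (top 53 mm above the bench). Counter-clockwise from above, the next spoke, 120 degrees on, carries the filter and the third the dish.
- shipper_nest (a point): Centre of the pocket floor of the shipper's nest. Three aluminium spokes 120 degrees apart, 12 mm wide, from 35 to 49 mm above the bench, run free from the hub (24 mm out) to the nests (79 mm out or more). Each ends in a round grey nest centred 115 mm from the axis (outer radius 30 to 36 mm, rim 46 mm above the bench), which holds a loose thing.
- filter: Black ring-mounted round filter, 48 mm across, 9 mm thick, loose in its nest; origin at the centre of its underside.
- dish: Clear round petri dish, 60 mm across, 15 mm high, loose in its nest (top 57 mm above the bench); origin at the centre of its underside.
- station (a point): Where the shipper's centre must end: 115 mm from the hub axis, in line from the hub to a small red upright post (on the base 166 mm from the axis, top 46 mm above the bench).
- loupe_arm (a joint): Swing of the loupe arm about swing_pivot (rad, grows counter-clockwise seen from above). About 0 to 0.45 = parked out to the side; 1.57 = loupe over the station, the stop is at 1.60. Stays where left; about 1.5 N moves it when pushed 50 mm from the pivot.
- swing_pivot (a point): The pivot axis of the loupe arm, on a steel pillar, at mid-height of the arm (89 mm above the bench). The black pivot cap there has radius 13 mm and tops out at 100 mm above the bench.
- swing_mid (a point): Point on the middle line of the loupe arm 45 mm from the pivot, at mid-height. The arm is a level aluminium bar 12 mm wide, from 83 to 95 mm above the bench, free from 13 to 80 mm out from the pivot; the loupe holder follows.
- loupe_center (a point): Axis of the loupe (black and clear eyepiece, 37 mm across, from 70 to 112 mm above the bench, in a black ring of radius 22 mm), at the arm's mid-height, 103 mm from the pivot.
- tape: Roll of blue tape, 69 mm across, 19 mm high; bystander standing loose on the bench, to be left alone. Origin at the centre of its underside.
- chuck: Round yellow spare chuck, 52 mm across, 18 mm high; bystander standing loose on the bench, to be left alone. Origin at the centre of its underside.
- tray: Small round parts tray, 66 mm across, 14 mm high; bystander standing loose on the bench, to be left alone. Origin at the centre of its underside.
- screwdriver: Screwdriver, red handle, 140 mm long, lying flat; bystander standing loose on the bench, to be left alone. Origin at the centre of its underside.
- bottle: White bottle with a blue cap, 48 mm across, 102 mm high; bystander standing loose on the bench, to be left alone. Origin at the centre of its underside.
Things that resemble listed ones, but are neither listed nor needed, are in the scene too. What is shaped like the part that bears shipper_center but green is not meant.

How it is judged:
On the way, in this order (a step that is already met when the one before it is completed fails the run):
1. the carousel is turned until the shipper is at the station and stands still (horizontal distance between shipper_center and station below 0.015 m and angular speed of carousel below 0.1 rad/s), for 0.2 s.
2. with the shipper still there, the loupe is swung in over it (all of step 1 and horizontal distance between loupe_center and station below 0.015 m and horizontal distance between loupe_center and shipper_center below 0.02 m and velocity of joint loupe_arm between -0.1 and 0.1 rad/s), for 0.2 s.
At the end, for the whole second after the job is handed in: The shipper lies in its nest with its centre within 15 mm of the station (horizontally), the loupe's axis is within 15 mm of the station and 20 mm of the shipper's centre, and carousel and arm stand still (all of step 2 and height (world z) of shipper_center between 0.043 and 0.053 m); the robot touches nothing.
It fails at once if the shipper, filter or dish is touched by the fingers or the arm (contact force between any of the fingers, the arm and shipper above 0.5 N or contact force between any of the fingers, the arm and filter above 0.5 N or contact force between any of the fingers, the arm and dish above 0.5 N).
It fails at once if the shipper, filter or dish is lifted or thrown out of its nest ((height (world z) of shipper_center above 0.054 m or height (world z) of shipper_center below 0.042 m) or (height (world z) of filter above 0.05 m or height (world z) of filter below 0.036 m) or (height (world z) of dish above 0.05 m or height (world z) of dish below 0.036 m)).
It fails at once if a spoke or the loupe arm is gripped or shoved hard (over 36 N) (contact force between the fingers and carousel_base above 36 N or contact force between the fingers and carousel above 36 N).
It fails at once if a bystander is moved more than 20 mm (distance of any of tape, chuck, tray, screwdriver, bottle from where it was at the start of the episode above 0.02 m).
It also fails if it takes over 64 s, if anything falls off the work surface, if the arm or the gripper's body presses on something with over 40 N, if the wrist force passes 120 N, or if a joint passes its speed limit or range.

## Robot

A 7-joint arm with a two-finger parallel gripper is mounted at the origin on a cart in front of the work surface, level with it; the furniture and walls round the work are solid. World frame = base frame: x ahead of the robot, y to its left, z up, the work surface at z = 0. Lengths are in m, angles in rad, forces in N, time in s.
With the tool pointing down it reaches from about 0.425 to 0.875 m from the base axis. Payload 8.4 kg.
Tool frame: the origin (TCP) lies on the centre line of the jaws, within the pads' length; the fingertips stand nose_length ahead of it and the grasp point (between the pads) lies 5 mm behind it (nose_length is the distance from the TCP to the fingertips, in m); z points along the fingers, y is the line along which they close (so a half turn about z gives the same grasp; the last joint's range is limited). The gripper opens to 85 mm and grips with 20 to 120 N. Pads are 22 mm wide; open, the fingers measure 114 mm over their backs; the gripper's body (76 mm by 85 mm) begins 54 mm behind the grasp point. The pads swing forward as they close: fully open they stand 13 mm farther back than shut.
Start: joints at [1.092, 0.333, 0.04, 1.465, -0.013, 1.343, -0.059], TCP at [0.241, -0.604, 0.245] pointing down, gripper open.
Joint ranges: [-2.58, 2.58], [-0.38, 2.09], [-1.3, 1.39], [0.25, 2.4], [-1.5, 4.64], [0.08, 2.09], [-2.65, 2.65]. Speed limits (rad/s): [2.22, 2.22, 2.79, 2.79, 3.14, 3.14, 3.14].

## Interface

Orientations are given as a 3x3 rotation matrix whose columns are the frame's x, y, z axes.
In Python, from station import get_obs, get_image, sign_off, nose_length gives the robot as it stands.
- The arm moves only by the tool arm_command, never from a script. Its argument "moves" is a list of rows, each a list of 7 numbers: the shift along the world's x, y, z in cm, then the turn, a rotation vector about the world's x, y, z in degrees, then the closure, from -1 (fully open) to 1 (shut), so that 0 is half open. In form: [[x, y, z, wx, wy, wz, jaw], ...]. A call has exactly 8 rows; each row is the pose to reach, as a shift and turn from the pose commanded when the call began; what a row does not reach only later rows make up. A row lasts 1/12 s, in which the tool goes at most 41.7 mm and 7.16 degrees, less where a joint would pass 70% of its speed; a pose out of reach is approached as far as the arm can. A call with a gripper value outside its range is refused whole. The fingers move at their own pace and stop on an object; "grip_force" is the grip in N (left out, the last holds). Time passes only in rows, so rows that repeat a pose let the fingers close, or fill a call up. It gives the time, the measured TCP pose, the force, the opening and the grip force at its end, in the units of the state.
- get_obs(): the state, without advancing time (a new reading comes with each control period).
- get_image(name): name is "scene" or "top" or "wrist"; returns a dict with "img" (420x560x3 uint8, red, green, blue), "vfov" (degrees; the focal length in pixels is half the picture's height over the tangent of half this angle, whatever the lens; pixels are square), "cx", "cy" (the principal point, pixels), "R" (3x3) and "t" (3): a world point X has camera coordinates R X + t. Camera axes: x right, y down, z forward; pixel columns grow to the right and rows downward; lengths in m; the calibration is good to about 2 mm. A picture is of the moment at which its call begins. There is no depth.
- sign_off(): hands the job in; it is judged then, once.
The state is a dict: "t": time; "joints": joint angles; "joint_vel": joint speeds; "effort": joint torques, N m; "ee_pos": TCP position; "orientation": TCP orientation; "force": force on the tool from outside, world axes, zero at the start; "torque": the same for the moment, N m; "grip_width": opening from 0.0 (shut) to 1.0 (fully open); "grip_force": force on a finger pad.
Only numpy, scipy, OpenCV 4.12 (cv2) and the standard library are available. Lean on these libraries where they do the work, as an engineer would, in place of code of your own. Each camera call takes 0.05 s, during which the arm holds its last target. There are 200 camera calls.

## Working session

There is one attempt and no reset: what is moved stays moved. The work goes in short steps, Python scripts to look and compute and a tool call to move; the robot and the scene stay as the last step left them, time stands still between calls to the robot, and variables do not carry over. Pictures are saved under pics/ and viewed, at most 10 in all, crops included, and the job is handed in when it is done.

Besides the shell and the picture viewer there is one more tool, called after "Emit:" as name(argument=value, ...), one argument or row to a line, values as JSON. arm_command: Moves the arm, as the interface text tells. Its arguments: {"type":"object","properties":{"moves":{"type":"array"},"grip_force":{"type":"number"}},"required":["moves"]}

```bash
mkdir -p pics
cat > h.py <<'E'
import numpy as np, cv2
from station import *
def snap(n,f=None):
    d=get_image(n)
    if f: cv2.imwrite('pics/'+f,d['img'][:,:,::-1])
    return d
def ray(d,u,v,z):
    f=d['img'].shape[0]/2/np.tan(np.radians(d['vfov'])/2)
    R=np.array(d['R']);t=np.array(d['t'])
    c=-R.T@t; w=R.T@np.array([(u-d['cx'])/f,(v-d['cy'])/f,1])
    return c+w*(z-c[2])/w[2]
def proj(d,X):
    f=d['img'].shape[0]/2/np.tan(np.radians(d['vfov'])/2)
    p=np.array(d['R'])@np.array(X)+np.array(d['t'])
    return np.array([d['cx']+f*p[0]/p[2],d['cy']+f*p[1]/p[2]])
E
python3 - <<'E'
from h import *
import pickle
for n in('scene','top'):
    d=snap(n,n+'0.png'); pickle.dump(d,open(n+'0.pkl','wb'))
    print(n,d['vfov'],-np.array(d['R']).T@d['t'])
o=get_obs();print(nose_length, o['t'],o['ee_pos'],np.round(o['orientation'],3),o['grip_width'])
E
```

```text
scene 55.96500685063462 [ 0.04569428 -0.37517485  0.53187088]
top 55.99279153557979 [0.54350464 0.0964384  0.99124333]
0.014 0.1 [ 0.24079306 -0.60334867  0.24454036] [[ 0.929  0.371 -0.001]
 [ 0.371 -0.929  0.001]
 [-0.    -0.001 -1.   ]] 1.0031204451645777
```

View pics/top0.png

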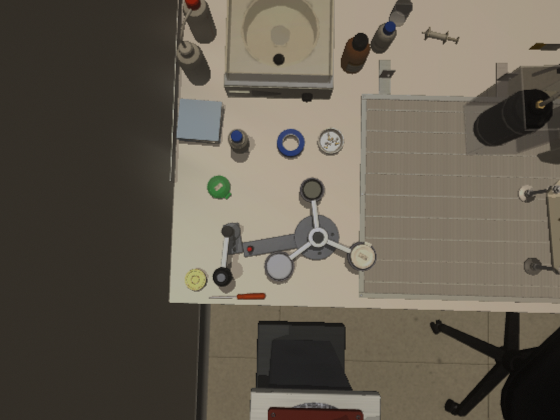

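View pics/scene0.png

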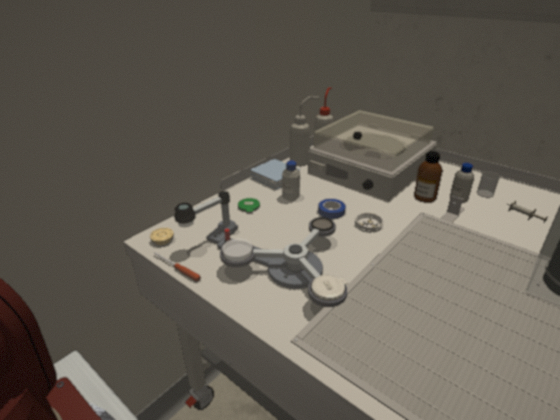

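The top view shows hub (317,238), filter (312,189), a grey/clear disc (279,266), an off-white one with tab (362,256), red post (250,249), loupe pivot (228,231), loupe (222,277) and a green decoy (219,187). The shipper candidates are (362,256) and (279,266). I'll confirm in one enlarged crop and measure.

Run:
```python
from h import *
import pickle
d=pickle.load(open('top0.pkl','rb'))
im=d['img'][:,:,::-1]
c=cv2.resize(im[165:310,180:385],None,fx=3.9,fy=3.9,interpolation=cv2.INTER_CUBIC)
c=np.clip(c.astype(float)*1.3,0,255).astype('uint8')
cv2.imwrite('pics/crop.png',c)
for n,u,v,z in [('hub',317.5,237.5,.057),('filter',312,189,.047),('dish',279,266,.055),('ship',362,256,.05),('post',250,249,.046),('pivot',228,231,.1),('loupe',222,277,.112),('chuck',196,280,.018),('sd',250,296,.015),('sdtip',210,297,.01),('tape',291,143,.019),('tray',330,142,.014),('bottle',237,136,.1)]:
    print(n,ray(d,u,v,z).round(4))
```

```text
hub [0.5311 0.0073 0.057 ]
filter [0.6467 0.022  0.047 ]
dish [0.4617 0.0962 0.055 ]
ship [ 0.4901 -0.0997  0.05  ]
post [0.4993 0.1664 0.046 ]
pivot [0.5408 0.2132 0.1   ]
loupe [0.4391 0.2214 0.112 ]
chuck [0.419 0.298 0.018]
sd [0.3835 0.1651 0.015 ]
sdtip [0.3775 0.2637 0.01  ]
tape [0.7634 0.0746 0.019 ]
tray [ 0.7696 -0.023   0.014 ]
bottle [0.7579 0.2002 0.1   ]
```

View pics/crop.png

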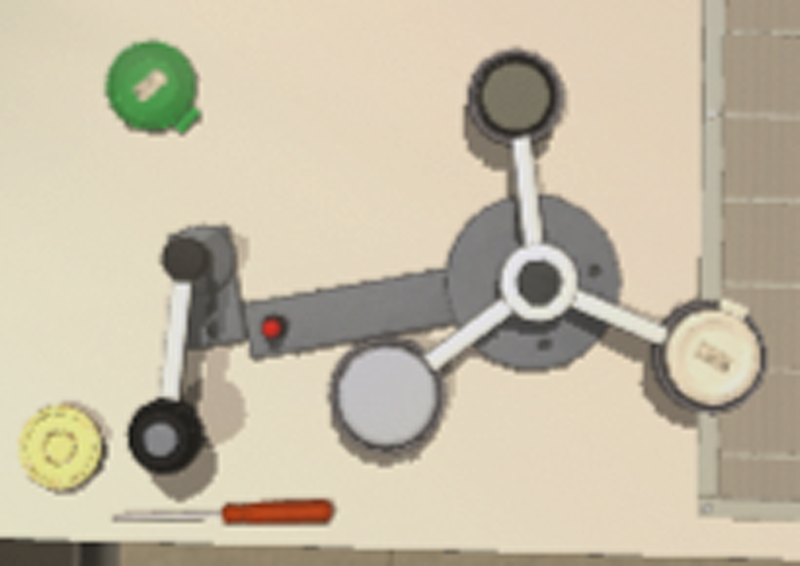

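The crop at (712,355) shows the off-white lidded disc with a rim tab, so that is the shipper. It fits because the black filter is next counter-clockwise and the clear dish third; the green one is a decoy off the carousel. The carousel must turn about 147° clockwise. I'll push the filter spoke from its counter-clockwise side with shut fingers.

Emit:
arm_command(
  moves=[
    [4, 8, 0, 0, 0, 0, 1],
    [8, 15, 0, 0, 0, 0, 1],
    [10, 19, 0, 0, 0, 0, 1],
    [12, 23, 0, 0, 0, 0, 1],
    [13, 25, 0, 0, 0, 0, 1],
    [14, 27, 0, 0, 0, 0, 1],
    [14, 27, 0, 0, 0, 0, 1],
    [14, 27, 0, 0, 0, 0, 1],
  ],
)

```text
t: 0.77
ee_pos: [0.3841, -0.3274, 0.2453]
orientation: [[0.926, 0.377, 0.001], [0.377, -0.926, 0.002], [0.001, -0.001, -1.0]]
force: [0.3, -0.1, 1.5]
grip_width: -0.001
grip_force: 0.0
```

Emit:
arm_command(
  moves=[
    [2, 3, 0, 0, 0, 0, 1],
    [4, 6, 0, 0, 0, 0, 1],
    [6, 10, 0, 0, 0, 0, 1],
    [8, 13, 0, 0, 0, 0, 1],
    [10, 17, 0, 0, 0, 0, 1],
    [12, 20, 0, 0, 0, 0, 1],
    [13.5, 24, 0, 0, 0, 0, 1],
    [14, 27, 0, 0, 0, 0, 1],
  ],
)

```text
t: 1.43
ee_pos: [0.5222, -0.0604, 0.245]
orientation: [[0.928, 0.372, 0.0], [0.372, -0.928, 0.001], [0.001, -0.001, -1.0]]
force: [-0.7, -0.3, 0.4]
grip_width: -0.005
grip_force: 0.0
```

Emit:
arm_command(
  moves=[
    [2, 3, 0, 0, 0, 0, 1],
    [4, 6, 0, 0, 0, 0, 1],
    [5.5, 9, 0, 0, 0, 0, 1],
    [5.5, 10.3, -2, 0, 0, 0, 1],
    [5.5, 10.3, -4, 0, 0, 0, 1],
    [5.5, 10.3, -6, 0, 0, 0, 1],
    [5.5, 10.3, -8, 0, 0, 0, 1],
    [5.5, 10.3, -10, 0, 0, 0, 1],
  ],
)

```text
t: 2.1
ee_pos: [0.5757, 0.0393, 0.144]
orientation: [[0.929, 0.371, -0.001], [0.371, -0.929, 0.0], [-0.001, -0.0, -1.0]]
force: [0.7, -0.2, -1.1]
grip_width: 0.001
grip_force: 0.0
```

Run:
```python
from h import *
import station
o=get_obs();print(station.nose_length,o['t'],o['ee_pos'],np.round(o['orientation'],2),o['grip_width'],o['force'],o['joints'])
snap('wrist','w1.png')
```

```text
0.014 2.1 [0.57573497 0.03928025 0.14400195] [[ 0.93  0.37 -0.  ]
 [ 0.37 -0.93  0.  ]
 [-0.   -0.   -1.  ]] 0.0007593035218849309 [ 0.71412032 -0.1788015  -1.05972203] [ 0.28277599  0.30631686 -0.5061342   1.74844225  0.16225189  1.1290382
 -1.46416787]
```

View pics/w1.png

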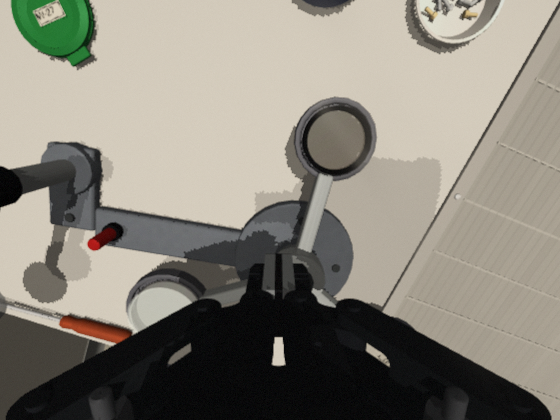

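The wrist view shows the fingertips near (278,262) beside the filter spoke (315,210). They are on the counter-clockwise side, with the post at (97,243). I'll widen the gap a little, go down, then push along an arc in the clockwise direction.

Emit:
arm_command(
  moves=[
    [-0.3, 0.8, 0, 0, 0, 0, 1],
    [-0.3, 0.8, -2, 0, 0, 0, 1],
    [-0.3, 0.8, -4, 0, 0, 0, 1],
    [-0.3, 0.8, -6, 0, 0, 0, 1],
    [-0.3, 0.8, -8, 0, 0, 0, 1],
    [-0.3, 0.8, -9, 0, 0, 0, 1],
    [-0.3, 0.8, -9.8, 0, 0, 0, 1],
    [-0.3, 0.8, -9.8, 0, 0, 0, 1],
  ],
)

```text
t: 2.82
ee_pos: [0.5727, 0.0476, 0.0469]
orientation: [[0.929, 0.371, -0.001], [0.371, -0.929, 0.0], [-0.001, -0.0, -1.0]]
force: [-0.0, 0.1, 0.2]
grip_width: -0.005
grip_force: 0.0
```

Run:
```python
from h import *
hub=np.array([.531,.0075]);
for a in range(40,-121,-10):
    p=hub+.055*np.array([np.cos(np.radians(a)),np.sin(np.radians(a))])
    print(a,(p*100).round(2))
o=get_obs();print(o['ee_pos'],o['force'])
```

```text
40 [57.31  4.29]
30 [57.86  3.5 ]
20 [58.27  2.63]
10 [58.52  1.71]
0 [58.6   0.75]
-10 [58.52 -0.21]
-20 [58.27 -1.13]
-30 [57.86 -2.  ]
-40 [57.31 -2.79]
-50 [56.64 -3.46]
-60 [55.85 -4.01]
-70 [54.98 -4.42]
-80 [54.06 -4.67]
-90 [53.1  -4.75]
-100 [52.14 -4.67]
-110 [51.22 -4.42]
-120 [50.35 -4.01]
[0.57265835 0.04760827 0.04689692] [-0.03848355  0.11220592  0.19160539]
```

Emit:
arm_command(
  moves=[
    [0, -0.45, 0, 0, 0, 0, 1],
    [0.3, -0.85, 0, 0, 0, 0, 1],
    [0.6, -1.25, 0, 0, 0, 0, 1],
    [0.8, -1.7, 0, 0, 0, 0, 1],
    [1.0, -2.1, 0, 0, 0, 0, 1],
    [1.15, -2.6, 0, 0, 0, 0, 1],
    [1.25, -3.05, 0, 0, 0, 0, 1],
    [1.3, -3.5, 0, 0, 0, 0, 1],
  ],
)

```text
t: 3.48
ee_pos: [0.5861, 0.0123, 0.0474]
orientation: [[0.929, 0.371, 0.0], [0.371, -0.929, 0.001], [0.0, -0.0, -1.0]]
force: [-1.3, 3.3, 0.3]
grip_width: -0.003
grip_force: 1.7
```

Run:
```python
from h import *
snap('top','t2.png')
```

```text
(no output)
```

View pics/t2.png

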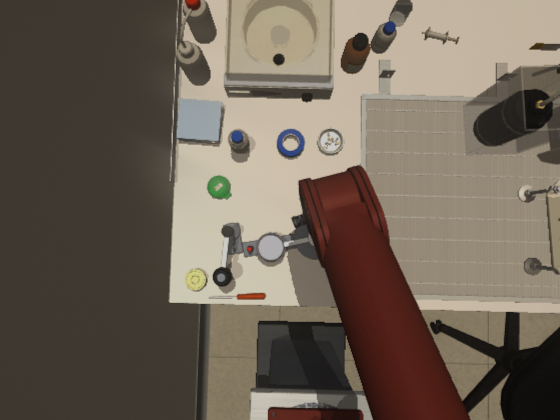

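Emit:
arm_command(
  moves=[
    [0, -0.5, 0, 0, 0, 0, 1],
    [0, -1.0, 0, 0, 0, 0, 1],
    [-0.1, -1.45, 0, 0, 0, 0, 1],
    [-0.2, -1.9, 0, 0, 0, 0, 1],
    [-0.3, -2.4, 0, 0, 0, 0, 1],
    [-0.5, -2.8, 0, 0, 0, 0, 1],
    [-0.75, -3.25, 0, 0, 0, 0, 1],
    [-1.0, -3.65, 0, 0, 0, 0, 1],
  ],
)

```text
t: 4.2
ee_pos: [0.576, -0.0247, 0.0474]
orientation: [[0.929, 0.371, 0.001], [0.371, -0.929, -0.0], [0.001, 0.0, -1.0]]
force: [1.7, 4.0, -1.7]
grip_width: -0.002
grip_force: 1.6
```

Emit:
arm_command(
  moves=[
    [-0.3, -0.4, 0, 0, 0, 0, 1],
    [-0.6, -0.75, 0, 0, 0, 0, 1],
    [-0.95, -1.05, 0, 0, 0, 0, 1],
    [-1.35, -1.35, 0, 0, 0, 0, 1],
    [-1.75, -1.6, 0, 0, 0, 0, 1],
    [-2.2, -1.85, 0, 0, 0, 0, 1],
    [-2.6, -2.0, 0, 0, 0, 0, 1],
    [-3.1, -2.15, 0, 0, 0, 0, 1],
  ],
)

```text
t: 4.87
ee_pos: [0.5453, -0.0461, 0.0477]
orientation: [[0.929, 0.37, 0.002], [0.37, -0.929, -0.0], [0.001, 0.001, -1.0]]
force: [4.0, 2.6, 1.5]
grip_width: -0.001
grip_force: 2.0
```

Emit:
arm_command(
  moves=[
    [-0.45, -0.1, 0, 0, 0, 0, 1],
    [-0.9, -0.2, 0, 0, 0, 0, 1],
    [-1.4, -0.2, 0, 0, 0, 0, 1],
    [-1.9, -0.2, 0, 0, 0, 0, 1],
    [-2.35, -0.1, 0, 0, 0, 0, 1],
    [-2.75, 0, 0, 0, 0, 0, 1],
    [-2.75, 0, 0, 0, 0, 0, 1],
    [-2.75, 0, 0, 0, 0, 0, 1],
  ],
)

```text
t: 5.53
ee_pos: [0.5162, -0.046, 0.0469]
orientation: [[0.929, 0.371, -0.002], [0.371, -0.929, -0.0], [-0.002, -0.0, -1.0]]
force: [-0.2, -0.1, 0.4]
grip_width: -0.002
grip_force: 0.0
```

Run:
```python
from h import *
o=get_obs();print(o['t'],o['ee_pos'],o['force'])
a=snap('top'); b=snap('scene')
A=cv2.resize(a['img'][170:310,180:400],(700,445)); B=cv2.resize(b['img'][170:330,120:400],(700,400))
cv2.imwrite('pics/t3.png',cv2.resize(np.vstack([A,B]),(490,592))[:,:,::-1])
import pickle; pickle.dump((a,b),open('t3.pkl','wb'))
```

```text
5.5333 [ 0.51618171 -0.04599253  0.04689371] [-0.17532166 -0.13383996  0.40959923]
```

View pics/t3.png

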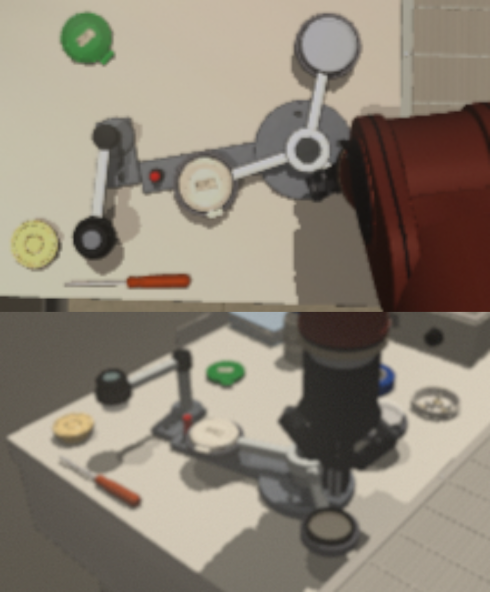

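The shipper at crop (207,184) has nearly reached the post (155,175), with the hub at (307,150). Now I'll measure the remaining angle.

```bash
cat > ang.py <<'E'
from h import *
def meas(d,ship0):
    im=d['img']; k=4
    def circ(u,v,r0,r1,w=30):
        u0,v0=int(u-w),int(v-w)
        g=cv2.cvtColor(cv2.resize(im[v0:v0+2*w,u0:u0+2*w],None,fx=k,fy=k,interpolation=cv2.INTER_CUBIC),cv2.COLOR_RGB2GRAY)
        c=cv2.HoughCircles(g,cv2.HOUGH_GRADIENT,1.0,500,param1=100,param2=12,minRadius=int(r0*k),maxRadius=int(r1*k))[0][0]
        return u0+(c[0]+.5)/k-.5,v0+(c[1]+.5)/k-.5,c[2]/k
    h=circ(317.5,237.5,8,11,16); s=circ(*ship0,11,15,22)
    m=((im[:,:,0]>110)&(im[:,:,1]<60)).astype('uint8');m[:235]=0;m[262:]=0;m[:,:235]=0;m[:,265:]=0
    ys,xs=np.nonzero(m); p=(xs.mean(),ys.mean())
    H=ray(d,h[0],h[1],.055);S=ray(d,s[0],s[1],.052);P=ray(d,p[0],p[1],.044)
    an=lambda X:np.degrees(np.arctan2(*(X-H)[1::-1]))
    print('px',np.round(h,1),np.round(s,1),np.round(p,1));print('H',H.round(4),'S',S.round(4),'P',P.round(4),'r',np.linalg.norm((S-H)[:2]).round(4),np.linalg.norm((P-H)[:2]).round(4),'ang ship',an(S).round(1),'post',an(P).round(1))
    return H,S,P
E
python3 - <<'E'
from ang import *
import pickle
a,b=pickle.load(open('t3.pkl','rb'))
meas(a,(180+207/490*220, 170+184/312*140))
E
```

```text
px [317.5 237.   10. ] [271.8 252.2  11.9] [249.1 248.5]
H [0.5322 0.0071 0.055 ] S [0.4933 0.1143 0.052 ] P [0.5002 0.1687 0.044 ] r 0.114 0.1647 ang ship 110.0 post 101.2
```

Emit:
arm_command(
  moves=[
    [-0.15, 0, 0, 0, 0, 0, 1],
    [-0.3, 0.1, 0, 0, 0, 0, 1],
    [-0.45, 0.15, 0, 0, 0, 0, 1],
    [-0.6, 0.2, 0, 0, 0, 0, 1],
    [-0.7, 0.25, 0, 0, 0, 0, 1],
    [-0.8, 0.3, 0, 0, 0, 0, 1],
    [-0.8, 0.3, 0, 0, 0, 0, 1],
    [-0.8, 0.3, 0, 0, 0, 0, 1],
  ],
)

```text
t: 6.3
ee_pos: [0.5093, -0.0426, 0.0474]
orientation: [[0.929, 0.371, -0.0], [0.371, -0.929, -0.0], [-0.0, -0.0, -1.0]]
force: [1.8, -0.9, 0.5]
grip_width: 0.001
grip_force: 0.7
```

Run:
```python
from ang import *
meas(snap('top'),(270,249))
o=get_obs();print(o['ee_pos'],o['force'])
```

```text
px [317.8 237.    9.7] [270. 246.  12.] [249.1 248.5]
H [0.5322 0.0065 0.055 ] S [0.5079 0.1188 0.052 ] P [0.5002 0.1687 0.044 ] r 0.1149 0.1653 ang ship 102.2 post 101.2
[ 0.50925056 -0.04260296  0.0473156 ] [1.71676347 0.27592116 0.78772661]
```

Emit:
arm_command(
  moves=[
    [0.5, -0.2, 0, 0, 0, 0, 1],
    [0.8, -0.3, 0, 0, 0, 0, 1],
    [0.8, -0.3, 3, 0, 0, 0, 1],
    [0.8, -0.3, 6, 0, 0, 0, 1],
    [0.8, -0.3, 9, 0, 0, 0, 1],
    [0.8, -0.3, 12, 0, 0, 0, 1],
    [0.8, -0.3, 15, 0, 0, 0, 1],
    [0.8, -0.3, 15, 0, 0, 0, 1],
  ],
)

```text
t: 7.02
ee_pos: [0.5202, -0.0457, 0.2031]
orientation: [[0.929, 0.371, 0.008], [0.371, -0.929, -0.001], [0.007, 0.004, -1.0]]
force: [0.5, 1.0, -0.5]
grip_width: 0.005
grip_force: 0.0
```

Emit:
arm_command(
  moves=[
    [0, 3, 0, 0, 0, 0, 1],
    [-0.5, 7, 0, 0, 0, 0, 1],
    [-1, 11, 0, 0, 0, 0, 1],
    [-1.5, 15, 0, 0, 0, 0, 1],
    [-2, 19, 0, 0, 0, 0, 1],
    [-2.3, 23, 0, 0, 0, 0, 1],
    [-2.3, 27, 0, 0, 0, 0, 1],
    [-2.3, 30, 0, 0, 0, 0, 1],
  ],
)

```text
t: 7.68
ee_pos: [0.4935, 0.2578, 0.1973]
orientation: [[0.928, 0.373, -0.0], [0.373, -0.928, 0.001], [0.0, -0.001, -1.0]]
force: [-0.3, -0.3, -0.9]
grip_width: -0.001
grip_force: 0.0
```

Run:
```python
from ang import *
o=get_obs();print(o['ee_pos'],np.round(o['orientation'],2)[:,0],o['force'])
w=snap('wrist'); d=snap('top'); meas(d,(270,246))
im=w['img'].copy()
for X in([.541,.215,.1],[.439,.222,.112],[.494,.255,.076]):
    p=proj(w,X);print(p.round(0)); cv2.circle(im,tuple(int(v) for v in p),4,(255,0,255),1)
cv2.imwrite('pics/w4.png',im[:,:,::-1])
```

```text
[0.49351525 0.25778027 0.19727437] [0.93 0.37 0.  ] [-0.31228287 -0.25609827 -0.88629421]
px [318.  236.8   9.5] [270.2 246.   12. ] [249. 249.]
H [0.5329 0.006  0.055 ] S [0.5079 0.1182 0.052 ] P [0.4991 0.169  0.044 ] r 0.115 0.1665 ang ship 102.5 post 101.7
[353. 183.]
[293. 299.]
[280. 210.]
```

View pics/w4.png

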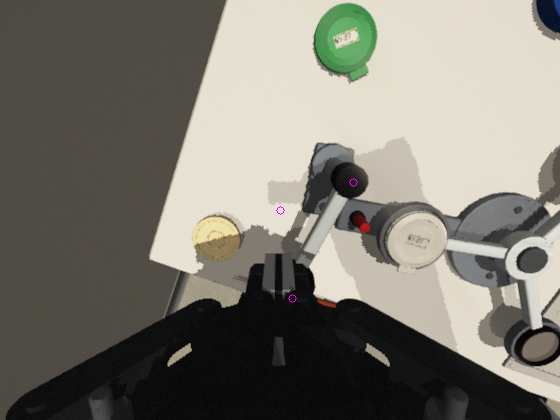

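The wrist view shows the pivot at (350,181), the arm running down-left to the loupe, and the descent target (280,210), which is free. The shipper at (413,237) is in line with the post (360,222). Next I'll descend beside the arm and push.

Emit:
arm_command(
  moves=[
    [0, 0, -2, 0, 0, 0, 1],
    [0, 0, -4, 0, 0, 0, 1],
    [0, 0, -6, 0, 0, 0, 1],
    [0, 0, -8, 0, 0, 0, 1],
    [0, 0, -9.5, 0, 0, 0, 1],
    [0, 0, -10.7, 0, 0, 0, 1],
    [0, 0, -10.7, 0, 0, 0, 1],
    [0, 0, -10.7, 0, 0, 0, 1],
  ],
)

```text
t: 8.45
ee_pos: [0.4943, 0.254, 0.09]
orientation: [[0.929, 0.37, -0.001], [0.37, -0.929, -0.0], [-0.001, -0.0, -1.0]]
force: [0.3, -0.0, -0.1]
grip_width: 0.002
grip_force: 0.0
```

Emit:
arm_command(
  moves=[
    [0.1, -0.8, 0, 0, 0, 0, 1],
    [0.2, -1.6, 0, 0, 0, 0, 1],
    [0, -2.1, 0, 0, 0, 0, 1],
    [-0.2, -2.55, 0, 0, 0, 0, 1],
    [-0.3, -3.0, 0, 0, 0, 0, 1],
    [-0.4, -3.4, 0, 0, 0, 0, 1],
    [-0.45, -3.85, 0, 0, 0, 0, 1],
    [-0.5, -4.3, 0, 0, 0, 0, 1],
  ],
)

```text
t: 9.12
ee_pos: [0.4893, 0.2111, 0.0904]
orientation: [[0.929, 0.371, 0.0], [0.371, -0.929, 0.0], [0.0, -0.0, -1.0]]
force: [0.1, 3.4, -0.1]
grip_width: 0.0
grip_force: 1.0
```

Emit:
arm_command(
  moves=[
    [0, -0.45, 0, 0, 0, 0, 1],
    [0.1, -0.9, 0, 0, 0, 0, 1],
    [0.2, -1.35, 0, 0, 0, 0, 1],
    [0.3, -1.8, 0, 0, 0, 0, 1],
    [0.5, -2.2, 0, 0, 0, 0, 1],
    [0.7, -2.6, 0, 0, 0, 0, 1],
    [0.7, -2.6, 0, 0, 0, 0, 1],
    [0.7, -2.6, 0, 0, 0, 0, 1],
  ],
)

```text
t: 9.78
ee_pos: [0.4967, 0.1846, 0.0902]
orientation: [[0.929, 0.37, -0.0], [0.37, -0.929, -0.001], [-0.0, 0.0, -1.0]]
force: [-1.4, 0.3, 0.5]
grip_width: 0.002
grip_force: 0.0
```

Run:
```python
from ang import *
o=get_obs();print(o['ee_pos'],o['force'])
d=snap('top'); s=snap('scene')
A=cv2.resize(d['img'][170:310,180:400],(700,445)); B=cv2.resize(s['img'][170:330,120:400],(700,400))
cv2.imwrite('pics/t5.png',cv2.resize(np.vstack([A,B]),(490,592))[:,:,::-1])
print(proj(d,[.51,.1196,.112]),proj(d,[.541,.215,.1]))
import pickle; pickle.dump((d,s),open('t5.pkl','wb'))
```

```text
[0.49665984 0.18460963 0.09019161] [-1.3754108   0.26441186  0.54478975]
[269.0076029  246.04800394] [227.22283952 230.88777467]
```

View pics/t5.png

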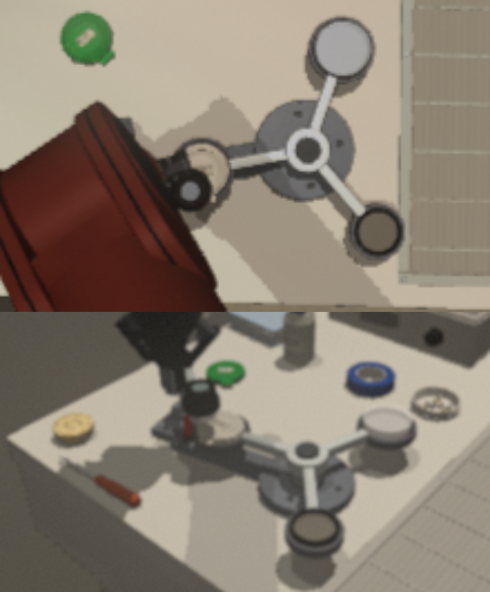

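The loupe at crop (190,190), pixel (265,255), is about 13° short of the station pixel (269,246). I'll push the rest slowly.

Emit:
arm_command(
  moves=[
    [0.1, -0.15, 0, 0, 0, 0, 1],
    [0.25, -0.3, 0, 0, 0, 0, 1],
    [0.4, -0.45, 0, 0, 0, 0, 1],
    [0.55, -0.6, 0, 0, 0, 0, 1],
    [0.7, -0.75, 0, 0, 0, 0, 1],
    [0.8, -0.85, 0, 0, 0, 0, 1],
    [0.8, -0.85, 0, 0, 0, 0, 1],
    [0.8, -0.85, 0, 0, 0, 0, 1],
  ],
)

```text
t: 10.55
ee_pos: [0.5046, 0.1765, 0.0903]
orientation: [[0.929, 0.37, 0.0], [0.37, -0.929, -0.0], [-0.0, 0.0, -1.0]]
force: [-0.6, -0.6, -0.3]
grip_width: 0.001
grip_force: 0.0
```

Run:
```python
from ang import *
o=get_obs();print(o['ee_pos'],o['force'])
d=snap('top')
cv2.imwrite('pics/t6.png',cv2.resize(d['img'][210:290,225:345],(720,480),interpolation=cv2.INTER_CUBIC)[:,:,::-1])
```

```text
[0.50460643 0.17651912 0.09027422] [-0.64311709 -0.60525421 -0.26426144]
```

View pics/t6.png

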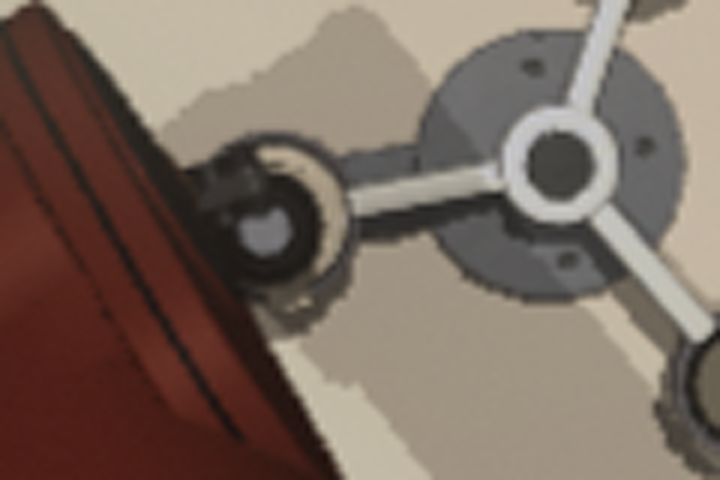

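The loupe at crop (265,232), pixel (269.2,248.7), is about 6 mm short of the station, so one small nudge remains, then back off.

Emit:
arm_command(
  moves=[
    [0.05, -0.05, 0, 0, 0, 0, 1],
    [0.1, -0.1, 0, 0, 0, 0, 1],
    [0.15, -0.15, 0, 0, 0, 0, 1],
    [0.2, -0.2, 0, 0, 0, 0, 1],
    [0.25, -0.2, 0, 0, 0, 0, 1],
    [0.25, -0.2, 0, 0, 0, 0, 1],
    [0.25, -0.2, 0, 0, 0, 0, 1],
    [0.25, -0.2, 0, 0, 0, 0, 1],
  ],
)

```text
t: 11.27
ee_pos: [0.5069, 0.1748, 0.0903]
orientation: [[0.929, 0.371, -0.0], [0.371, -0.929, -0.0], [-0.0, -0.0, -1.0]]
force: [-1.9, -0.8, -0.2]
grip_width: -0.005
grip_force: 0.5
```

Emit:
arm_command(
  moves=[
    [-0.5, 0.4, 0, 0, 0, 0, 1],
    [-1.2, 1, 0, 0, 0, 0, 1],
    [-2, 1.5, 1, 0, 0, 0, 1],
    [-2, 1.5, 4, 0, 0, 0, 1],
    [-2, 1.5, 7, 0, 0, 0, 1],
    [-2, 1.5, 10, 0, 0, 0, 1],
    [-2, 1.5, 13, 0, 0, 0, 1],
    [-2, 1.5, 14, 0, 0, 0, 1],
  ],
)

```text
t: 11.93
ee_pos: [0.4875, 0.1917, 0.2355]
orientation: [[0.928, 0.372, 0.006], [0.372, -0.928, 0.001], [0.006, 0.001, -1.0]]
force: [0.3, 1.1, 0.7]
grip_width: 0.004
grip_force: 0.0
```

Emit:
arm_command(
  moves=[
    [0, -3, 0, 0, 0, 0, 1],
    [0, -7, 0, 0, 0, 0, 1],
    [0, -11, 0, 0, 0, 0, 1],
    [0, -15, 0, 0, 0, 0, 1],
    [0, -19, 0, 0, 0, 0, 1],
    [0, -23, 0, 0, 0, 0, 1],
    [0, -27, 0, 0, 0, 0, 1],
    [0, -30, 0, 0, 0, 0, 1],
  ],
)

```text
t: 12.6
ee_pos: [0.486, -0.1128, 0.2308]
orientation: [[0.929, 0.369, 0.0], [0.369, -0.929, -0.001], [-0.0, 0.001, -1.0]]
force: [1.0, 0.1, -0.7]
grip_width: 0.002
grip_force: 0.0
```

Run:
```python
from ang import *
o=get_obs();print(o['ee_pos'],o['force'])
d=snap('top')
cv2.imwrite('pics/t7.png',cv2.resize(d['img'][210:290,225:345],(720,480),interpolation=cv2.INTER_CUBIC)[:,:,::-1])
```

```text
[ 0.48599187 -0.11281899  0.23075867] [ 1.02636671  0.07881276 -0.67996513]
```

View pics/t7.png

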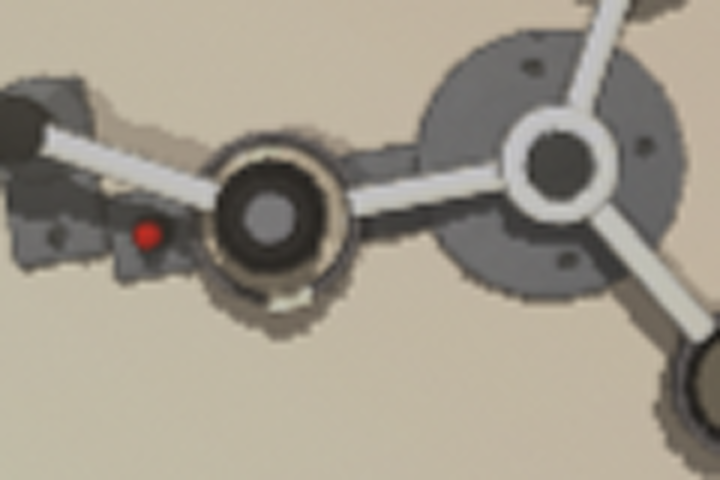

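The loupe at crop (270,217), pixel (270,246), stands concentric over the shipper and in line with hub and post. The arm is clear, so I'm handing in.

Emit:
arm_command(
  moves=[
    [0, 0, 0, 0, 0, 0, 1],
    [0, 0, 0, 0, 0, 0, 1],
    [0, 0, 0, 0, 0, 0, 1],
    [0, 0, 0, 0, 0, 0, 1],
    [0, 0, 0, 0, 0, 0, 1],
    [0, 0, 0, 0, 0, 0, 1],
    [0, 0, 0, 0, 0, 0, 1],
    [0, 0, 0, 0, 0, 0, 1],
  ],
)

```text
t: 13.32
ee_pos: [0.487, -0.1098, 0.2303]
orientation: [[0.929, 0.371, -0.0], [0.371, -0.929, 0.0], [-0.0, -0.0, -1.0]]
force: [-0.7, -0.5, -0.2]
grip_width: 0.005
grip_force: 0.0
```

```bash
python3 -c "
from station import *
print(sign_off())"
```

```text
the job is handed in; nothing more can be done
None
```

The job is handed in (no verdict was returned): in the last camera views the shipper sits about 2 mm from the station, the loupe is centred over it, and the arm is clear of everything.

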